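Chill the round flask

TASK

Take the round-bottomed flask from the cork ring and lower it gently into the well of the empty chiller, holding it until it rests on the seat at the bottom, and leave it standing upright there. Then start that chiller: pull its sprung knob straight up to its stop, hold it there for about half a second, and let go so that it returns. Leave the other chiller, its flask and the other things on the bench where they are.

Things in the scene. Friction and masses are not known exactly. Their poses are not given: they have to be found in the camera images.
- flask: Round-bottomed amber glass flask, 148 mm tall, about 0.2 kg, standing upright in the cork ring: spherical bulb 80 mm across, straight neck 28 mm across from about 80 to 134 mm up, then a black rubber stopper 33 mm across up to 148 mm. Origin at the lowest point of the bulb, z up along the neck.
- flask_neck (a point): Point on the axis of that flask's neck, 122 mm above its origin: a good place to grip the glass, across 28 mm.
- flask_bulb (a point): Centre of the flask's spherical bulb, 40 mm above its origin.
- cork_ring: Cork ring in which the flask stands at the start, fixed to the bench: 100 mm across, 25 mm high, hole 56 mm. Origin at the centre of its underside. The flask's lowest point is about 14 mm above the bench.
- chiller_free: Empty bench chiller, fixed: white box 210 (x) by 134 (y) by 110 mm high, origin at the centre of its underside, its -x end (small blank display) roughly towards the robot. Round well in its flat top at x = +35, y = 0 mm, 92 mm across, 98 mm deep; in its bottom a rubber seat ring 20 mm high with a 56 mm hole carries and centres the bulb. Start knob on the top at x = -70, y = 0.
- chiller_free_mouth (a point): Centre of the mouth of the empty chiller's well, level with its top (110 mm above the bench).
- chiller_free_seat (a point): Where the origin of the flask (lowest point of its bulb) lies when it rests on the seat in the empty chiller: on the well's axis, about 21 mm above the bench. The flask then stands with its bulb below the rim and 59 mm of its neck and stopper above the top.
- knob_free (a joint): Lift of the empty chiller's start knob in m: 0 when down (home), 0.030 at its upper stop. It is a vertical slide with a return spring: about 4 N to start lifting, 8 N at the stop; let go, it returns to 0.
- knob_free_head (a point): Centre of that knob's head, a black upright cylinder 36 mm in diameter and 30 mm high on a thin stem; its underside is 24 mm above the chiller's top when down. It moves with the knob. Grip it from above around its sides.
- chiller_busy: The other chiller, of the same make and size, in use: a flask stands in its well. To be left alone. Origin at the centre of its underside, axes as for the empty one.
- knob_busy (a joint): Lift of the busy chiller's knob (m), 0 when down. To be left down.
- flask_busy: The round flask, like the other, standing in the busy chiller's well. To be left alone. Origin at the lowest point of its bulb.
- conical_flask: Conical flat-bottomed amber glass flask without a stopper, 125 mm tall, base 80 mm, neck 28 mm, standing upright on the bench. Not wanted; to be left where it is. Origin at the centre of its underside.
- dish_stack: Stack of clear dishes, 91 mm across and 30 mm high, on the bench. A bystander. Origin at the centre of its underside.
- slide_box: Flat grey box 90 x 160 x 32 mm on the bench. A bystander. Origin at the centre of its underside.
Mind the look-alikes: they are no part of the job. Leave any red look-alike of the flask alone.

How it is judged:
By the outcome, as a careful person would: the job done as asked, in the order asked, and still so for the second after the job is handed in, with the robot touching nothing.
It also fails if it takes over 51 s, if anything falls off the work surface, if the arm or the gripper's body presses on something with over 40 N, if the wrist force passes 120 N, or if a joint passes its speed limit or range.

ROBOT

A 6-joint arm with a two-finger parallel gripper is mounted at the origin on the work surface. World frame = base frame: x ahead of the robot, y to its left, z up, the work surface at z = 0. Lengths are in m, angles in rad, forces in N, time in s.
With the tool pointing down it reaches from about 0.375 to 0.9 m from the base axis. Payload 3.1 kg.
Tool frame: the origin (TCP) lies at the very end of the fingers, on their centre line; the grasp point (between the pads) lies 19 mm behind it (robot.grip_depth is the distance from the TCP to the grasp point, in m); z points along the fingers, y is the direction in which the jaws open and shut (so a half turn about z gives the same grasp; the last joint's range is limited). The gripper opens to 87 mm and grips with 3 to 60 N. Pads are 19 mm wide; open, the fingers measure 117 mm over their backs; the gripper's body (75 mm by 190 mm) begins 51 mm behind the grasp point.
Start: joints at [0.976, 0.527, 1.433, -0, 1.181, -0.178], TCP at [0.253, 0.571, 0.223] pointing down, gripper open.
Joint ranges: [-3.08, 3.08], [-0.75, 2.2], [0.22, 2.44], [-1.43, 4.57], [0, 2.65], [-2.85, 2.85]. Speed limits (rad/s): [2.79, 2.79, 3.14, 3.14, 3.14, 3.14].

INTERFACE

Orientations are given as a unit quaternion [x, y, z, w].
In Python, from rig import robot gives the robot as it stands.
- The arm moves only by the tool drive_tool, never from a script. Its argument "series" is a list of rows, each a list of 7 numbers: the shift along the tool's x, y, z in m, then the turn, a rotation vector about the tool's x, y, z in degrees, then the opening, from 0 (shut) to 1 (fully open). A call has 1 to 5 rows; each row shifts and turns the commanded pose from where the row before left it, along the tool's axes as they then stand; what a row does not reach is not made up. A row lasts 1/8 s, in which the tool goes at most 62.5 mm and 10.7 degrees, less where a joint would pass 70% of its speed; a pose out of reach is approached as far as the arm can. A call is refused whole if a number of a shift passes 0.0625 or a number of a turn 10.7, either way. A call with a gripper value outside its range is refused whole. The fingers move at their own pace and stop on an object; "squeeze" is the grip in N (left out, the last holds). Time passes only in rows, so rows that do not move let the fingers close. It gives the time, the measured TCP pose, the force and the opening at its end, in the units of the state.
- robot.get_obs(): the state, without advancing time (a new reading comes with each control period).
- robot.camera(name): name is "scene" or "top" or "wrist"; returns (picture, depth): 400x640x3 uint8, blue, green, red; 400x640 float32, m along the optical axis (not along the pixel's ray), 0 where there is no reading.
- robot.camera_model(name): a dict with "fx", "fy", "cx", "cy" (pixels), "R" (3x3) and "t" (3): a world point X has camera coordinates R X + t. Camera axes: x right, y down, z forward; pixel columns grow to the right and rows downward; lengths in m; the calibration is good to about 2 mm. A picture is of the moment at which its call begins: read the wrist's pose just before it. camera_model takes no time and is no camera call; for the wrist camera it gives the pose at the moment of the call.
- robot.hand_in(): hands the job in, once; it reports no verdict.
The state is a dict: "time": time; "q": joint angles; "joint_velocities": joint speeds; "joint_torque": joint torques, N m; "position": TCP position; "tool_rot": TCP orientation; "ft_force": force on the tool from outside, world axes, zero at the start; "moment": the same for the moment, N m; "grip_width": finger opening in m.
Only numpy, scipy, OpenCV 4.12 (cv2) and the standard library are available. Lean on these libraries where they do the work, as an engineer would, in place of code of your own. Each camera call takes 0.05 s, during which the arm holds its last target. There are 200 camera calls.

## Working session

There is one attempt and no reset: what is moved stays moved. The work goes in short steps, Python scripts to look and compute and a tool call to move; the robot and the scene stay as the last step left them, time stands still between calls to the robot, and variables do not carry over. Pictures are saved under pics/ and viewed, about 8 in all and at most 12, crops included, and the job is handed in when it is done.

Besides the shell and the picture viewer there is one more tool, called after "Request:" as a command line: name --pt "numbers of a row" for each row, then --argument value for the rest. drive_tool: Moves the arm, as the interface text tells. Its arguments: {"type":"object","properties":{"series":{"type":"array"},"squeeze":{"type":"number"}},"required":["series"]}

```bash
mkdir -p pics; cat > h.py <<'E'
import numpy as np, cv2
from rig import robot
def pts(name):
    im,d=robot.camera(name); m=robot.camera_model(name)
    v,u=np.mgrid[:400,:640]
    P=np.stack([(u-m['cx'])/m['fx']*d,(v-m['cy'])/m['fy']*d,d],-1)
    W=(P-np.array(m['t']))@np.array(m['R'])
    W[d==0]=np.nan
    return im,d,W
E
python3 - <<'E'
from h import *
for n in('top','scene'):
    im,d,W=pts(n); cv2.imwrite(f'pics/{n}0.png',im); np.save(f'{n}0.npy',W)
    m=robot.camera_model(n); print(n,m['fx'],-np.array(m['R']).T@np.array(m['t']))
o=robot.get_obs(); print({k:np.round(v,3) for k,v in o.items()})
E
```

```text
top 405.91207986741017 [ 0.41732373 -0.00911484  0.96959943]
scene 431.68980774885 [1.02578263 0.2042185  0.88080525]
{'time': np.float64(0.1), 'q': array([ 0.976,  0.528,  1.434, -0.   ,  1.181, -0.179]), 'joint_velocities': array([-0.002, -0.002, -0.001, -0.001, -0.   ,  0.002]), 'joint_torque': array([  0.   , -44.099, -17.715,   0.064,   0.053,  -0.   ]), 'position': array([0.253, 0.571, 0.222]), 'tool_rot': array([ 0.207,  0.978, -0.001, -0.   ]), 'ft_force': array([-0.185, -0.456, -0.076]), 'moment': array([-0.007, -0.036,  0.031]), 'grip_width': np.float64(0.087)}
```

View pics/top0.png

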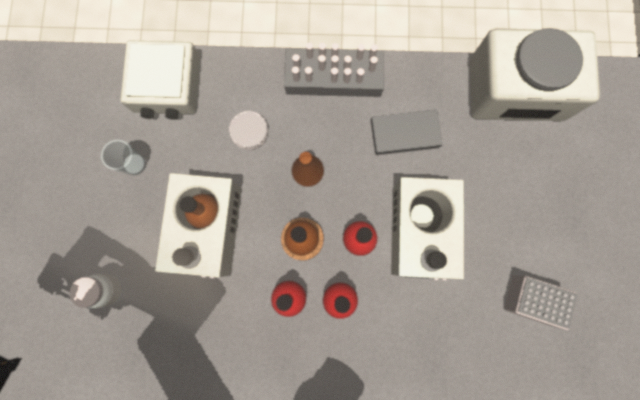

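View pics/scene0.png

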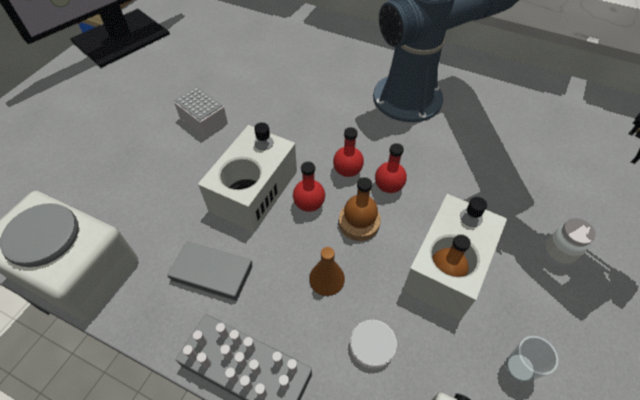

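The top view shows the amber flask in its cork ring at about (302,238), three red flasks around it, and the conical flask at (307,170). The empty chiller is on the right, with its well at (430,212) and knob at (436,260). The busy chiller is on the left. Next I'll measure them.

```bash
python3 - <<'E'
from h import *
from scipy.optimize import least_squares
def circ(p):
    p=p[:,:2]; r=least_squares(lambda q:np.hypot(*(p-q[:2]).T)-q[2],[*p.mean(0),.02],loss='soft_l1',f_scale=.001).x; return np.round(r,4)
for n,seeds in (('top',dict(fl=(299,234),red1=(365,235),red2=(285,302),red3=(342,305),kn=(436,260),kb=(183,256))),('scene',dict(fl=(364,185),red1=(308,170),red2=(396,151),red3=(350,134),kn=(262,130),kb=(477,206)))):
    W=np.load(n+'0.npy')
    for k,(u,v) in seeds.items():
        w=W[v-18:v+19,u-18:u+19].reshape(-1,3); w=w[~np.isnan(w[:,0])]
        dark=w
        zt=np.percentile(w[:,2],[50,90,98]); top=w[w[:,2]>zt[2]-.006]
        print(n,k,np.round(zt,4),'n',len(top),'min/max mid',np.round((top.min(0)+top.max(0))/2,4)[:2],np.round(np.ptp(top,axis=0),4)[:2],'mean',np.round(top.mean(0),4))
    # free chiller top
    b=(abs(W[...,2]-.110)<.006)&(W[...,1]<-.12)&(W[...,1]>-.5)&(W[...,0]>.15)&(W[...,0]<.6)
    p=W[b].astype(np.float32); mask=b.astype(np.uint8)
    print('top z',np.median(p[:,2]),len(p)); r=cv2.minAreaRect(p[:,:2]); print(r)
    # well rim: per-angle nearest top point from centre
    c0=np.array([r[0][0]+.035,r[0][1]])
    for _ in range(4):
        d=p[:,:2]-c0; a=np.arctan2(d[:,1],d[:,0]);R=np.hypot(*d.T); bi=((a+np.pi)/(2*np.pi)*36).astype(int)
        e=np.array([p[bi==i][R[bi==i].argmin()] for i in range(36) if (bi==i).any() and R[bi==i].min()<.06]); c=circ(e); c0=c[:2]
    print('well',c,len(e))
E
```

```text
top fl [0.0757 0.1607 0.1627] n 208 min/max mid [0.4792 0.045 ] [0.0322 0.032 ] mean [0.4791 0.0452 0.1612]
top red1 [0.062  0.1473 0.1494] n 200 min/max mid [ 0.4826 -0.0879] [0.0307 0.0322] mean [ 0.4824 -0.0879  0.148 ]
top red2 [0.0631 0.1471 0.1493] n 211 min/max mid [0.3439 0.0694] [0.0293 0.0301] mean [0.344  0.0696 0.1477]
top red3 [0.0635 0.1473 0.1494] n 217 min/max mid [ 0.3422 -0.0454] [0.0312 0.0299] mean [ 0.3428 -0.0455  0.1477]
top kn [0.1109 0.1639 0.1656] n 254 min/max mid [ 0.436  -0.2324] [0.0333 0.0336] mean [ 0.4356 -0.2319  0.1639]
top kb [0.1111 0.1637 0.1657] n 257 min/max mid [0.4283 0.2744] [0.0336 0.0344] mean [0.4281 0.2743 0.1638]
top z 0.11007788 4192Traceback (most recent call last):
  File "<stdin>", line 15, in <module>
cv2.error: OpenCV(4.12.0) /io/opencv/modules/imgproc/src/convhull.cpp:143: error: (-215:Assertion failed) total >= 0 && (depth == CV_32F || depth == CV_32S) in function 'convexHull'
```

```bash
python3 - <<'E'
from h import *
from scipy.optimize import least_squares
def circ(p):
    return least_squares(lambda q:np.hypot(*(p[:,:2]-q[:2]).T)-q[2],[*p[:,:2].mean(0),.045],loss='soft_l1',f_scale=.001).x
for n in('top','scene'):
    W=np.load(n+'0.npy')
    for s,k in((1,'busy'),(-1,'free')):
        b=(abs(W[...,2]-.110)<.005)&(abs(W[...,1]*s-.25)<.13)&(W[...,0]>.3)&(W[...,0]<.7)
        b=cv2.morphologyEx(b.astype(np.uint8),cv2.MORPH_OPEN,np.ones((3,3)))
        L,lab,st,_=cv2.connectedComponentsWithStats(b); b=lab==1+st[1:,4].argmax()
        p=np.ascontiguousarray(W[b],dtype=np.float32)
        r=cv2.minAreaRect(np.ascontiguousarray(p[:,:2]));print(n,k,np.round(np.median(p[:,2]),4),len(p),r)
        a=np.radians(r[2]); 
        if r[1][0]<r[1][1]: a+=np.pi/2
        ax=np.array([np.cos(a),np.sin(a)]); ax*=np.sign(ax[0]); c0=np.array(r[0])+.035*ax
        print(' axis',ax,'well pred',c0,'knob pred',np.array(r[0])-.07*ax)
        d=p[:,:2]-c0; R=np.hypot(*d.T); bi=((np.arctan2(d[:,1],d[:,0])+np.pi)/(2*np.pi)*36).astype(int)
        e=np.array([p[bi==i][R[bi==i].argmin()] for i in range(36) if (bi==i).any() and R[bi==i].min()<.06])
        print(' well fit',circ(e),len(e))
W=np.load('scene0.npy')
for k,(u,v) in dict(fl=(364,185),red1=(308,170),kn=(262,130)).items():
    w=W[v-12:v+13,u-12:u+13].reshape(-1,3); w=w[~np.isnan(w[:,0])]; z=np.percentile(w[:,2],98); t=w[w[:,2]>z-.005]; print(k,z,(t.min(0)+t.max(0))/2,np.ptp(t,axis=0))
E
```

```text
top busy 0.1101 4437 ((0.4983820617198944, 0.27154672145843506), (0.13576969504356384, 0.21046733856201172), 86.34211730957031)
 axis [ 0.99796279 -0.06379874] well pred [0.53331076 0.26931377] knob pred [0.42852467 0.27601263]
 well fit [0.5330169  0.26855588 0.04664591] 36
top free 0.1101 4438 ((0.505853533744812, -0.2338387668132782), (0.1347455233335495, 0.21039575338363647), 88.94261169433594)
 axis [ 0.99982971 -0.01845386] well pred [ 0.54084757 -0.23448465] knob pred [ 0.43586545 -0.232547  ]
 well fit [ 0.54043928 -0.23441105  0.04649672] 36
scene busy 0.1101 4095 ((0.4967747926712036, 0.26689472794532776), (0.13410207629203796, 0.2130240648984909), 86.46416473388672)
 axis [ 0.99809642 -0.0616728 ] well pred [0.53170817 0.26473618] knob pred [0.42690804 0.27121182]
 well fit [0.53181649 0.26472345 0.0468295 ] 36
scene free 0.1109 2884 ((0.5047869086265564, -0.23782937228679657), (0.13740979135036469, 0.21279911696910858), 88.94369506835938)
 axis [ 0.99983006 -0.01843495] well pred [ 0.53978096 -0.2384746 ] knob pred [ 0.4347988  -0.23653893]
 well fit [ 0.54097105 -0.23836137  0.04662593] 36
fl 0.16275420739808047 [0.47835558 0.04136846 0.16123445] [0.03455338 0.03119878 0.00650041]
red1 0.15034706163998648 [ 0.48301117 -0.09177239  0.14839665] [0.03209268 0.03164146 0.00594786]
kn 0.16666282975002258 [ 0.4359543  -0.23621571  0.16517325] [0.03503168 0.03414473 0.00701169]
```

Request:
drive_tool --pt "0 0 -0.01 0 0 -8 1" --pt "0 0 -0.01 0 0 -8 1" --pt "0 0 0 0 0 -7.9 1" --pt "-0.019 -0.045 0 0 0 0 1" --pt "-0.019 -0.045 0 0 0 0 1"

```text
time: 0.72
position: [0.2909, 0.4805, 0.2419]
tool_rot: [-0.001, 1.0, -0.0, -0.0]
ft_force: [1.0, 0.5, -0.2]
grip_width: 0.0869
```

Request:
drive_tool --pt "-0.019 -0.045 0 0 0 0 1" --pt "-0.019 -0.045 0 0 0 0 1" --pt "-0.019 -0.045 0 0 0 0 1" --pt "-0.019 -0.045 0 0 0 0 1" --pt "-0.019 -0.045 0 0 0 0 1"

```text
time: 1.35
position: [0.3863, 0.255, 0.2424]
tool_rot: [-0.0, 1.0, -0.0, -0.0]
ft_force: [0.9, -0.4, -0.9]
grip_width: 0.0872
```

Request:
drive_tool --pt "-0.02 -0.05 0 0 0 0 1" --pt "-0.02 -0.05 0 0 0 0 1" --pt "-0.02 -0.05 0 0 0 0 1" --pt "-0.02 -0.04 0 0 0 0 1" --pt "-0.013 -0.022 0 0 0 0 1"

```text
time: 1.98
position: [0.4799, 0.0424, 0.2423]
tool_rot: [0.001, 1.0, -0.0, -0.0]
ft_force: [-0.0, 1.2, 0.4]
grip_width: 0.0872
```

Request:
drive_tool --pt "0 0 0 0 0 0 1"

```text
time: 2.1
position: [0.48, 0.0431, 0.2423]
tool_rot: [0.001, 1.0, -0.0, 0.0]
ft_force: [-0.5, 0.5, -0.7]
grip_width: 0.087
```

```bash
python3 - <<'E'
from h import *
print(robot.get_obs()['position'])
im,d,W=pts('wrist'); cv2.imwrite('pics/w1.png',im); np.save('w1.npy',W)
print(np.array(robot.camera_model('wrist')['R']))
b=(W[...,2]>.155)&(W[...,2]<.168)&(np.hypot(W[...,0]-.479,W[...,1]-.043)<.03)
p=W[b]; print(len(p), (p.min(0)+p.max(0))/2,np.ptp(p,axis=0),p.mean(0))
E
```

```text
[0.47996455 0.04306909 0.2422821 ]
[[ 1.87881985e-05  9.99998984e-01  1.42555859e-03]
 [ 9.66724835e-01 -3.82847224e-04  2.55818190e-01]
 [ 2.55818475e-01  1.37331653e-03 -9.66723860e-01]]
1090 [0.47744958 0.04617281 0.1590959 ] [0.0320648  0.03145378 0.00809487] [0.47676976 0.04620932 0.16109759]
```

View pics/w1.png

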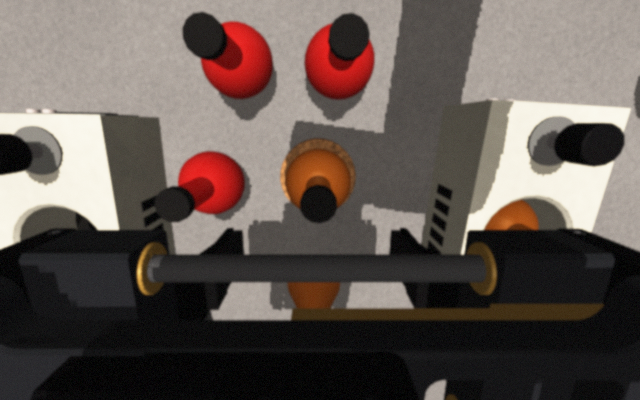

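The wrist view shows the stopper at (319,203), between the fingers. The three cameras agree to within ±2.5 mm, so I'll use their mean, (0.478, 0.0445).

Request:
drive_tool --pt "0.002 0.0015 0.03 0 0 0 1" --pt "0 0 0.035 0 0 0 1" --pt "0 0 0.035 0 0 0 1" --pt "0 0 0.025 0 0 0 1" --pt "0 0 0 0 0 0 0.5" --squeeze 15

```text
time: 2.78
position: [0.4747, 0.0475, 0.1161]
tool_rot: [-0.001, 1.0, 0.001, -0.003]
ft_force: [0.6, -0.1, 0.4]
grip_width: 0.0826
```

Request:
drive_tool --pt "0 0 0 0 0 0 0.4" --pt "0 0 0 0 0 0 0.1" --pt "0 0 0 0 0 0 0.1" --pt "0 0 0 0 0 0 0.1" --pt "0 0 0 0 0 0 0.1"

```text
time: 3.4
position: [0.4772, 0.046, 0.1178]
tool_rot: [-0.0, 1.0, -0.0, 0.0]
ft_force: [-0.4, 0.3, 0.2]
grip_width: 0.0348
```

Request:
drive_tool --pt "0 0 0 0 0 0 0.1" --pt "0 0 0 0 0 0 0.1" --pt "0 0 0 0 0 0 0.1"

```text
time: 3.78
position: [0.4773, 0.046, 0.1176]
tool_rot: [-0.0, 1.0, -0.0, 0.0]
ft_force: [0.3, -0.9, 1.2]
grip_width: 0.032
```

Request:
drive_tool --pt "0 0 0 0 0 0 0.1" --pt "0 0 0 0 0 0 0.1"

```text
time: 4.03
position: [0.4773, 0.046, 0.1176]
tool_rot: [-0.0, 1.0, -0.0, 0.0]
ft_force: [0.8, -0.9, 1.6]
grip_width: 0.0324
```

```bash
python3 - <<'E'
from h import *
im,d,W=pts('scene'); cv2.imwrite('pics/s1.png',cv2.resize(im[90:270,260:480],None,fx=3,fy=3))
print(robot.get_obs()['grip_width'])
E
```

```text
0.03201275863461042
```

View pics/s1.png

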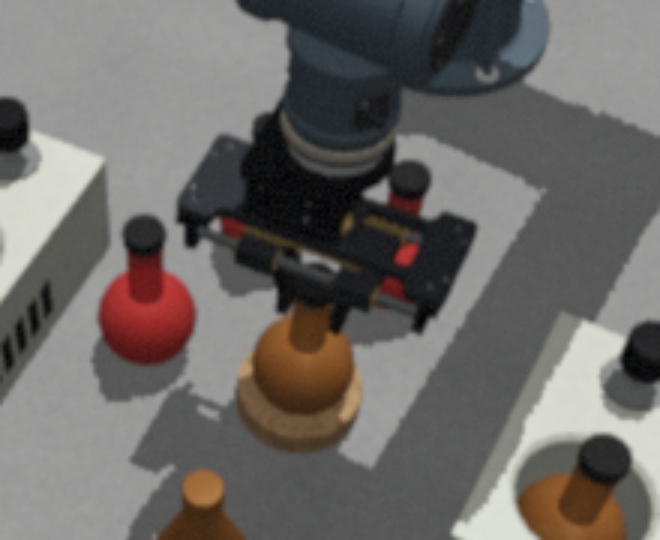

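The scene view shows the fingers closed high on the neck with the flask upright. The width of 32 mm matches the stopper (33 mm) rather than the glass (28 mm). I'll regrip a little lower.

Request:
drive_tool --pt "0 0 0 0 0 0 0.5" --pt "0 0 0 0 0 0 0.5" --pt "0 0 0.008 0 0 0 0.5" --pt "0 0 0 0 0 0 0.1" --pt "0 0 0 0 0 0 0.1"

```text
time: 4.7
position: [0.477, 0.0461, 0.1093]
tool_rot: [-0.0, 1.0, -0.0, -0.0]
ft_force: [0.3, -0.9, -0.7]
grip_width: 0.0326
```

Request:
drive_tool --pt "0 0 0 0 0 0 0.1" --pt "0 0 0 0 0 0 0.1" --pt "0 0 0 0 0 0 0.1" --pt "0 0 0 0 0 0 0.1"

```text
time: 5.2
position: [0.4771, 0.0461, 0.1095]
tool_rot: [-0.0, 1.0, -0.0, -0.0]
ft_force: [-0.9, -1.4, -1.9]
grip_width: 0.0321
```

Same width lower down, so this looks like a fixed offset and not the stopper. I'll lift and check.

Request:
drive_tool --pt "0 0 0 0 0 0 0.1" --pt "0 0 -0.01 0 0 0 0.1" --pt "0 0 -0.02 0 0 0 0.1" --pt "0 0 -0.04 0 0 0 0.1" --pt "0 0 -0.04 0 0 0 0.1" --squeeze 25

```text
time: 5.82
position: [0.4768, 0.0462, 0.2211]
tool_rot: [-0.0, 1.0, 0.0, -0.0]
ft_force: [0.4, -0.6, -0.9]
grip_width: 0.0319
```

Request:
drive_tool --pt "0 0 -0.05 0 0 0 0.1" --pt "0 0 -0.02 0 0 0 0.1" --pt "0 0 0 0 0 0 0.1" --pt "0 0 0 0 0 0 0.1"

```text
time: 6.32
position: [0.4761, 0.0462, 0.2887]
tool_rot: [-0.0, 1.0, 0.0, -0.001]
ft_force: [-0.3, -0.8, -2.2]
grip_width: 0.032
```

```bash
python3 - <<'E'
from h import *
a,d,W=pts('scene'); b,d2,W2=pts('top'); np.save('s2.npy',W);np.save('t2.npy',W2)
cv2.imwrite('pics/s2.png',np.hstack([cv2.resize(a[60:260,260:460],None,fx=2,fy=2),cv2.resize(b[140:340,220:420],None,fx=2,fy=2)]))
E
```

```text
(no output)
```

View pics/s2.png

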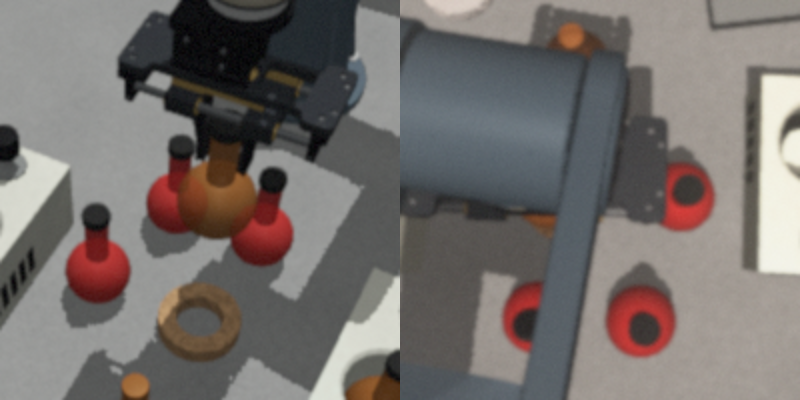

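The flask is lifted and hangs upright, and the ring is empty. I'll carry it over to the well and measure it against the mouth there.

Request:
drive_tool --pt "-0.009 -0.03 0 0 0 0 0.1" --pt "-0.011 -0.05 0 0 0 0 0.1" --pt "-0.011 -0.05 0 0 0 0 0.1" --pt "-0.011 -0.05 0 0 0 0 0.1" --pt "-0.011 -0.05 0 0 0 0 0.1"

```text
time: 7.05
position: [0.5298, -0.1852, 0.2879]
tool_rot: [-0.0, 1.0, 0.001, -0.001]
ft_force: [-0.1, 0.2, -1.6]
grip_width: 0.032
```

Request:
drive_tool --pt "-0.008 -0.035 0 0 0 0 0.1" --pt "-0.0035 -0.0175 0 0 0 0 0.1" --pt "0 0 0 0 0 0 0.1" --pt "0 0 0 0 0 0 0.1"

```text
time: 7.55
position: [0.5411, -0.2346, 0.289]
tool_rot: [-0.001, 1.0, 0.001, -0.001]
ft_force: [-0.5, -0.5, -1.5]
grip_width: 0.0322
```

```bash
cat > bulb.py <<'E'
from h import *
from scipy.optimize import least_squares
o=robot.get_obs(); t=np.array(o['position']); print('tcp',t.round(4),o['ft_force'])
for n in('scene','top','wrist'):
    im,d,W=pts(n); cv2.imwrite(f'pics/{n}3.png',im); np.save(f'{n}3.npy',W)
    hsv=cv2.cvtColor(im,cv2.COLOR_BGR2HSV)
    c0=t-[0,0,.0555]
    b=(hsv[...,0]<20)&(hsv[...,0]>4)&(hsv[...,1]>120)&(np.linalg.norm(W-c0,axis=-1)<.055)
    p=W[b]
    if len(p)<40: print(n,'few',len(p)); continue
    f=lambda c:np.linalg.norm(p-c,axis=1)-.04
    p=p[p[:,2]<c0[2]+.025]
    r=least_squares(f,c0,loss='soft_l1',f_scale=.001); print(n,len(p),'bulb',r.x.round(4),'rms',np.sqrt((r.fun**2).mean()).round(4),'off tcp',(r.x-t).round(4))
E
python3 bulb.py
```

```text
tcp [ 0.5411 -0.2346  0.289 ] [-0.46255672 -0.51850606 -1.50768011]
scene 564 bulb [ 0.5425 -0.2392  0.2337] rms 0.0011 off tcp [ 0.0013 -0.0046 -0.0553]
top 85 bulb [ 0.5433 -0.2358  0.2338] rms 0.0008 off tcp [ 0.0022 -0.0012 -0.0552]
wrist 2097 bulb [ 0.5443 -0.2354  0.2336] rms 0.0004 off tcp [ 0.0031 -0.0008 -0.0554]
```

The scene and top cameras agree on the relative offset: dx −2.5 mm, dy +1 mm. The bulb's lowest point is at 0.1936 m, so it's about 0.1725 m down to the seat.

Request:
drive_tool --pt "0.0025 0.001 0.02 0 0 0 0.1" --pt "0 0 0.03 0 0 0 0.1" --pt "0 0 0.03 0 0 0 0.1" --pt "0 0 0.02 0 0 0 0.1" --pt "0 0 0.015 0 0 0 0.1"

```text
time: 8.32
position: [0.5392, -0.2345, 0.1739]
tool_rot: [-0.001, 1.0, 0.0, -0.0]
ft_force: [1.3, -0.3, -2.2]
grip_width: 0.0323
```

Request:
drive_tool --pt "0 0 0.015 0 0 0 0.1" --pt "0 0 0.015 0 0 0 0.1" --pt "0 0 0.01 0 0 0 0.1" --pt "0 0 0.005 0 0 0 0.1" --pt "0 0 0 0 0 0 0.1"

```text
time: 8.95
position: [0.5392, -0.2355, 0.1293]
tool_rot: [-0.0, 1.0, 0.0, -0.0]
ft_force: [0.3, 0.4, -2.6]
grip_width: 0.032
```

Request:
drive_tool --pt "0 0 0.005 0 0 0 0.1" --pt "0 0 0.004 0 0 0 0.1" --pt "0 0 0.001 0 0 0 0.1" --pt "0 0 0 0 0 0 0.1"

```text
time: 9.45
position: [0.5392, -0.2354, 0.1195]
tool_rot: [-0.0, 1.0, 0.0, -0.0]
ft_force: [0.1, 0.4, -2.1]
grip_width: 0.0322
```

Request:
drive_tool --pt "0 0 0.001 0 0 0 0.1" --pt "0 0 0.001 0 0 0 0.1" --pt "0 0 0 0 0 0 0.1"

```text
time: 9.82
position: [0.5392, -0.2354, 0.1175]
tool_rot: [-0.0, 1.0, 0.0, -0.0]
ft_force: [0.2, -0.0, -1.7]
grip_width: 0.0321
```

Request:
drive_tool --pt "0 0 0.001 0 0 0 0.1" --pt "0 0 0 0 0 0 0.1"

```text
time: 10.07
position: [0.5395, -0.2355, 0.1169]
tool_rot: [-0.0, 1.0, -0.0, 0.0]
ft_force: [0.0, 0.5, 1.8]
grip_width: 0.0321
```

Request:
drive_tool --pt "0 0 0.001 0 0 0 0.1" --pt "0 0 0 0 0 0 0.1"

```text
time: 10.32
position: [0.5397, -0.2356, 0.1166]
tool_rot: [-0.0, 1.0, -0.0, 0.001]
ft_force: [-1.0, 1.8, 6.3]
grip_width: 0.0321
```

The wrist force went from −2 to +6 N at the expected height, so the flask is seated. I'll ease off, then open.

Request:
drive_tool --pt "0 0 -0.001 0 0 0 0.1" --pt "0 0 0 0 0 0 0.45" --pt "0 0 0 0 0 0 0.6" --pt "0 0 0 0 0 0 0.8" --pt "0 0 0 0 0 0 0.8"

```text
time: 10.95
position: [0.5393, -0.2355, 0.1164]
tool_rot: [-0.0, 1.0, -0.0, -0.0]
ft_force: [0.3, -0.4, 0.7]
grip_width: 0.0612
```

Request:
drive_tool --pt "0 0 0 0 0 0 0.8" --pt "0 0 -0.02 0 0 0 0.8" --pt "0 0 -0.04 0 0 0 0.9" --pt "0 0 -0.04 0 0 0 1" --pt "0 0 -0.02 0 0 0 1"

```text
time: 11.58
position: [0.5402, -0.236, 0.2391]
tool_rot: [-0.0, 1.0, -0.001, 0.002]
ft_force: [-0.3, 1.1, 0.1]
grip_width: 0.0852
```

Request:
drive_tool --pt "0.03 0 0 0 0 0 1" --pt "0.05 0 0 0 0 0 1" --pt "0.0235 0 0 0 0 0 1" --pt "0 0 0 0 0 0 1" --pt "0 0 0 0 0 0 1"

```text
time: 12.2
position: [0.4367, -0.236, 0.2369]
tool_rot: [-0.0, 1.0, -0.0, 0.001]
ft_force: [-0.5, -1.0, -0.2]
grip_width: 0.0872
```

```bash
python3 - <<'E'
from h import *
o=robot.get_obs(); print(o['position'])
A=[]
for n in('scene','top','wrist'):
    im,d,W=pts(n); A.append(im)
    for nm,c,z in(('knob',(.436,-.2345),.165),('stopper',(.540,-.2365),.168)):
        b=(abs(W[...,2]-z)<.005)&(np.hypot(W[...,0]-c[0],W[...,1]-c[1])<.03); p=W[b]
        if len(p)>20: print(n,nm,len(p),((p.min(0)+p.max(0))/2).round(4),np.ptp(p,axis=0).round(4),p[:,2].max())
cv2.imwrite('pics/s4.png',np.hstack([cv2.resize(A[0][80:280,160:360],None,fx=2,fy=2),cv2.resize(A[2],(640,400))[:,:400]]))
E
```

```text
[ 0.4367498  -0.23599244  0.23689142]
scene knob 146 [ 0.4372 -0.2361  0.1641] [0.035  0.0338 0.0079] 0.16802112642117686
scene stopper 150 [ 0.5378 -0.2339  0.1676] [0.0331 0.0336 0.0085] 0.17189669268482538
top knob 110 [ 0.4361 -0.2416  0.164 ] [0.0333 0.0152 0.0071] 0.16757669961778027
top stopper 212 [ 0.5369 -0.2296  0.1675] [0.0309 0.0314 0.0082] 0.17156570646736108
wrist knob 1348 [ 0.4349 -0.2327  0.1633] [0.0346 0.0347 0.0065] 0.16653272231324237
wrist stopper 263 [ 0.5255 -0.2299  0.1662] [0.0103 0.0294 0.0064] 0.1693736306589208
```

View pics/s4.png

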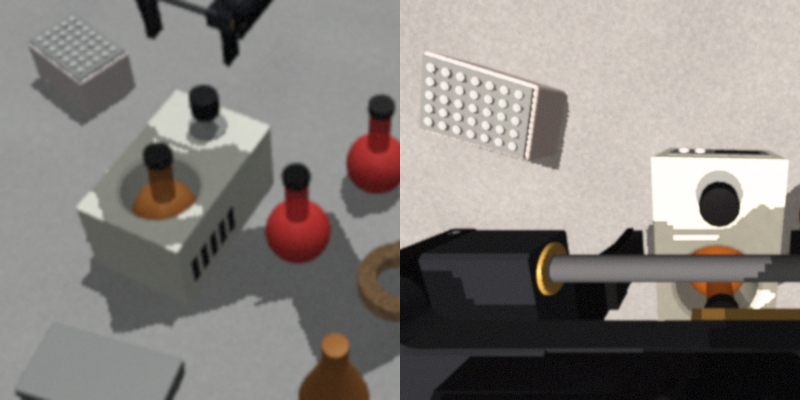

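The flask sits in the well with its stopper top at 0.171 m, against 0.169 m expected. The stopper looks about 5 mm off the well axis, so I'll measure the tilt.

```bash
cat > tilt.py <<'E'
from h import *
from scipy.optimize import least_squares
def tilt(W,im,st,bz,h0):
    s=np.array(st); hsv=cv2.cvtColor(im,cv2.COLOR_BGR2HSV)
    b=(abs(W[...,2]-s[2])<.006)&(np.hypot(W[...,0]-s[0],W[...,1]-s[1])<.026); p=W[b]; c=(p.min(0)+p.max(0))/2
    am=(hsv[...,0]<20)&(hsv[...,0]>4)&(hsv[...,1]>110)
    q=W[am&(np.linalg.norm(W-[s[0],s[1],bz],axis=-1)<.05)&(W[...,2]<bz+.03)]
    r=least_squares(lambda x:np.linalg.norm(q-x,axis=1)-.04,[s[0],s[1],bz],loss='soft_l1',f_scale=.001)
    v=c[:2]-r.x[:2]; return len(q),'bulb',r.x.round(4),'stop',c.round(4),'lean mm',(v*1e3).round(1),'deg',np.degrees(np.arctan(v/.104)).round(1)
if __name__=='__main__':
  for n in('scene','top'):
    im,d,W=pts(n); cv2.imwrite(f'pics/{n}5.png',im); np.save(f'{n}5.npy',W)
    print(n,'free',*tilt(W,im,(.538,-.232,.169),.061,0)); print(n,'busy',*tilt(W,im,(.532,.267,.169),.061,0))
    W0=np.load(n+'0.npy'); print(n,'start',*tilt(W0,cv2.imread(f'pics/{n}0.png'),(.479,.043,.161),.054,0))
E
python3 tilt.py
```

```text
scene free 156 bulb [ 0.5393 -0.2394  0.0601] stop [ 0.5376 -0.2341  0.1681] lean mm [-1.7  5.4] deg [-0.9  2.9]
scene busy 328 bulb [0.5313 0.2646 0.0594] stop [0.5323 0.2646 0.1671] lean mm [1. 0.] deg [0.6 0. ]
scene start 705 bulb [0.4787 0.0413 0.0509] stop [0.4789 0.0414 0.1599] lean mm [0.2 0.1] deg [0.1 0.1]
top free 436 bulb [ 0.5408 -0.2348  0.0595] stop [ 0.5369 -0.2295  0.1681] lean mm [-3.9  5.3] deg [-2.1  2.9]
top busy 357 bulb [0.5334 0.2692 0.0597] stop [0.5328 0.2683 0.1672] lean mm [-0.6 -0.9] deg [-0.3 -0.5]
top start 630 bulb [0.4794 0.0451 0.0521] stop [0.4792 0.045  0.1599] lean mm [-0.2 -0.2] deg [-0.1 -0.1]
```

The flask leans about 3.3°, mostly toward +y. The bulb is seated and centred, and the same measurement on the busy flask shows about 0°. I'll straighten it by closing gently on the neck directly above the bulb.

Request:
drive_tool --pt "-0.03 0.0015 0 0 0 0 1" --pt "-0.04 0 0 0 0 0 1" --pt "-0.032 0 0 0 0 0 1" --pt "0 0 0 0 0 0 1" --pt "0 0 0.02 0 0 0 1" --squeeze 8

```text
time: 13.08
position: [0.5383, -0.2341, 0.2173]
tool_rot: [-0.001, 1.0, -0.001, 0.001]
ft_force: [-0.1, -0.2, 0.0]
grip_width: 0.0869
```

Request:
drive_tool --pt "0 0 0.035 0 0 0 1" --pt "0 0 0.035 0 0 0 1" --pt "0 0 0.02 0 0 0 0.8" --pt "0 0 0.007 0 0 0 0.6" --pt "0 0 0 0 0 0 0.5"

```text
time: 13.7
position: [0.5373, -0.2339, 0.1195]
tool_rot: [-0.0, 1.0, 0.0, -0.0]
ft_force: [0.3, -0.0, 0.6]
grip_width: 0.0647
```

Request:
drive_tool --pt "0 0 0 0 0 0 0.4" --pt "0 0 0 0 0 0 0.35" --pt "0 0 0 0 0 0 0.3" --pt "0 0 0 0 0 0 0.25" --pt "0 0 0 0 0 0 0.25"

```text
time: 14.32
position: [0.538, -0.2339, 0.1199]
tool_rot: [-0.0, 1.0, -0.0, 0.0]
ft_force: [-0.9, 1.0, 3.1]
grip_width: 0.0324
```

Request:
drive_tool --pt "-0.0025 0 0 0 0 0 0.25" --pt "0 0 0 0 0 0 0.25" --pt "0 0 0 0 0 0 0.4" --pt "0 0 0 0 0 0 0.5" --pt "0 0 0 0 0 0 0.7"

```text
time: 14.95
position: [0.5401, -0.2339, 0.1191]
tool_rot: [-0.0, 1.0, 0.0, -0.0]
ft_force: [-0.3, -0.8, -0.4]
grip_width: 0.0464
```

Request:
drive_tool --pt "0 0 0 0 0 0 0.8" --pt "0 0 -0.02 0 0 0 0.8" --pt "0 0 -0.04 0 0 0 0.9" --pt "0 0 -0.04 0 0 0 1" --pt "0 0 -0.015 0 0 0 1"

```text
time: 15.58
position: [0.5414, -0.2347, 0.237]
tool_rot: [-0.0, 1.0, -0.001, 0.002]
ft_force: [-1.0, 0.2, 0.3]
grip_width: 0.0853
```

Request:
drive_tool --pt "0.03 0 0 0 0 0 1" --pt "0.05 0 0 0 0 0 1" --pt "0.025 0 0 0 0 0 1" --pt "0 0 0 0 0 0 1"

```text
time: 16.08
position: [0.4333, -0.2332, 0.2337]
tool_rot: [0.001, 1.0, 0.001, -0.001]
ft_force: [-0.2, 0.2, -0.5]
grip_width: 0.0869
```

```bash
python3 tilt.py|grep free
```

```text
scene free 156 bulb [ 0.5396 -0.2392  0.06  ] stop [ 0.5364 -0.2333  0.1681] lean mm [-3.1  5.9] deg [-1.7  3.2]
top free 411 bulb [ 0.5406 -0.2347  0.0595] stop [ 0.5368 -0.23    0.1676] lean mm [-3.8  4.7] deg [-2.1  2.6]
```

It returned to the same lean, and both grips fit one explanation: the true grip centre sits a few mm from where I assumed (+y, −x). I'll repeat with the TCP shifted by the measured neck error (+2.5, −3.6 mm).

Request:
drive_tool --pt "-0.03 -0.0036 0 0 0 0 1" --pt "-0.05 0 0 0 0 0 1" --pt "-0.025 0 0 0 0 0 1" --pt "0 0 0 0 0 0 1" --pt "0 0 0.02 0 0 0 1"

```text
time: 16.8
position: [0.5413, -0.2378, 0.2151]
tool_rot: [-0.001, 1.0, -0.001, 0.001]
ft_force: [0.1, -0.2, -0.0]
grip_width: 0.0872
```

Request:
drive_tool --pt "0 0 0.035 0 0 0 1" --pt "0 0 0.035 0 0 0 1" --pt "0 0 0.02 0 0 0 0.8" --pt "0 0 0.005 0 0 0 0.6" --pt "0 0 0 0 0 0 0.5"

```text
time: 17.42
position: [0.5402, -0.2376, 0.1196]
tool_rot: [-0.0, 1.0, 0.0, -0.0]
ft_force: [-0.1, 0.3, -0.3]
grip_width: 0.0646
```

Request:
drive_tool --pt "0 0 0 0 0 0 0.4" --pt "0 0 0 0 0 0 0.35" --pt "0 0 0 0 0 0 0.3" --pt "0 0 0 0 0 0 0.25" --pt "0 0 0 0 0 0 0.25"

```text
time: 18.05
position: [0.5405, -0.2375, 0.1199]
tool_rot: [-0.0, 1.0, -0.0, 0.0]
ft_force: [-0.6, 0.8, 2.6]
grip_width: 0.0325
```

Request:
drive_tool --pt "-0.0025 0 0 0 0 0 0.25" --pt "0 0 0 0 0 0 0.25" --pt "0 0 0 0 0 0 0.4" --pt "0 0 0 0 0 0 0.5" --pt "0 0 0 0 0 0 0.7"

```text
time: 18.68
position: [0.5425, -0.2376, 0.1191]
tool_rot: [-0.0, 1.0, 0.0, -0.0]
ft_force: [0.5, 0.4, 0.5]
grip_width: 0.0466
```

Request:
drive_tool --pt "0 0 0 0 0 0 0.8" --pt "0 0 -0.02 0 0 0 0.8" --pt "0 0 -0.04 0 0 0 0.9" --pt "0 0 -0.04 0 0 0 1" --pt "0 0 -0.015 0 0 0 1"

```text
time: 19.3
position: [0.5439, -0.2383, 0.237]
tool_rot: [-0.0, 1.0, -0.001, 0.002]
ft_force: [-0.8, -0.1, -0.6]
grip_width: 0.0849
```

Request:
drive_tool --pt "0.03 0 0 0 0 0 1" --pt "0.05 0 0 0 0 0 1" --pt "0.025 0.001 0 0 0 0 1" --pt "0 0 0 0 0 0 1" --pt "0 0 0 0 0 0 1"

```text
time: 19.92
position: [0.4385, -0.2369, 0.2343]
tool_rot: [-0.0, 1.0, -0.0, 0.0]
ft_force: [0.5, 0.5, 0.3]
grip_width: 0.0871
```

```bash
python3 tilt.py|grep free
```

```text
scene free 148 bulb [ 0.5395 -0.2395  0.0603] stop [ 0.5387 -0.2345  0.1675] lean mm [-0.8  5. ] deg [-0.4  2.7]
top free 423 bulb [ 0.5408 -0.2348  0.0595] stop [ 0.538  -0.2301  0.1676] lean mm [-2.8  4.7] deg [-1.5  2.6]
```

The lean is unchanged at about 3° in y, and steady over 7 s and two regrips, so it looks like the flask's natural rest on the seat. The bulb is centred (0.5408, −0.2348 against the well at 0.5405, −0.2344) and at seat height. At 3° I count it as upright and leave it alone. Now the knob.

Request:
drive_tool --pt "0.002 0.002 0.02 0 0 0 1" --pt "0 0 0.03 0 0 0 1" --pt "0 0 0.03 0 0 0 1" --pt "0 0 0.023 0 0 0 1" --pt "0 0 0 0 0 0 0.6" --squeeze 30

```text
time: 20.65
position: [0.4355, -0.2338, 0.1299]
tool_rot: [-0.0, 1.0, 0.001, -0.001]
ft_force: [-0.6, -0.3, -0.4]
grip_width: 0.0829
```

Request:
drive_tool --pt "0 0 0 0 0 0 0.45" --pt "0 0 0 0 0 0 0.2" --pt "0 0 0 0 0 0 0.2" --pt "0 0 0 0 0 0 0.2" --pt "0 0 0 0 0 0 0.2"

```text
time: 21.28
position: [0.4357, -0.2335, 0.1318]
tool_rot: [0.001, 1.0, 0.001, 0.0]
ft_force: [3.0, 1.4, 4.9]
grip_width: 0.0354
```

Request:
drive_tool --pt "0 0 0 0 0 0 0.2" --pt "0 0 -0.008 0 0 0 0.2" --pt "0 0 -0.01 0 0 0 0.2" --pt "0 0 -0.008 0 0 0 0.2" --pt "0 0 -0.002 0 0 0 0.2"

```text
time: 21.9
position: [0.4357, -0.2336, 0.1593]
tool_rot: [0.0, 1.0, 0.001, -0.0]
ft_force: [3.7, 3.8, -8.4]
grip_width: 0.0355
```

Request:
drive_tool --pt "0 0 -0.001 0 0 0 0.2" --pt "0 0 -0.001 0 0 0 0.2"

```text
time: 22.15
position: [0.4357, -0.2336, 0.1609]
tool_rot: [0.0, 1.0, 0.001, -0.0]
ft_force: [4.4, 4.1, -8.4]
grip_width: 0.0352
```

Request:
drive_tool --pt "0 0 -0.001 0 0 0 0.2" --pt "0 0 -0.001 0 0 0 0.2"

```text
time: 22.4
position: [0.4356, -0.2336, 0.162]
tool_rot: [0.0, 1.0, 0.001, -0.0]
ft_force: [6.1, 2.5, -20.9]
grip_width: 0.0352
```

The force jumped to −21 N at 30 mm of lift, so the knob is on its stop. Hold, then let go.

Request:
drive_tool --pt "0 0 0 0 0 0 0.2" --pt "0 0 0 0 0 0 0.2" --pt "0 0 0 0 0 0 0.2" --pt "0 0 0 0 0 0 0.2"

```text
time: 22.9
position: [0.4357, -0.2336, 0.162]
tool_rot: [0.0, 1.0, 0.001, -0.0]
ft_force: [5.7, 2.5, -14.1]
grip_width: 0.0355
```

Request:
drive_tool --pt "0 0 0 0 0 0 0.9" --pt "0 0 0 0 0 0 1" --pt "0 0 0 0 0 0 1" --pt "0 0 0 0 0 0 1" --pt "0 0 -0.03 0 0 0 1"

```text
time: 23.52
position: [0.4344, -0.2337, 0.1924]
tool_rot: [-0.0, 1.0, 0.002, -0.002]
ft_force: [0.7, -1.6, 0.7]
grip_width: 0.0775
```

Request:
drive_tool --pt "0 0 -0.05 0 0 0 1" --pt "0.03 0 -0.05 0 0 0 1" --pt "0.03 0 -0.02 0 0 0 1" --pt "0 0 0 0 0 0 1"

```text
time: 24.02
position: [0.3751, -0.235, 0.3155]
tool_rot: [0.001, 1.0, -0.002, 0.001]
ft_force: [-0.4, 0.6, -0.2]
grip_width: 0.0869
```

```bash
python3 tilt.py; python3 - <<'E'
from h import *
for n,q in(('scene',.434),('top',.436)):
    W=np.load(n+'5.npy'); p=W[(W[...,2]>.13)&(W[...,2]<.21)&(np.hypot(W[...,0]-.436,W[...,1]+.2345)<.022)]
    W0=np.load(n+'0.npy'); p0=W0[(W0[...,2]>.13)&(W0[...,2]<.21)&(np.hypot(W0[...,0]-.436,W0[...,1]+.2345)<.022)]
    print(n,'knob top',np.percentile(p[:,2],95) if len(p) else None,np.percentile(p0[:,2],95))
a=cv2.imread('pics/scene5.png');b=cv2.imread('pics/top5.png')
cv2.imwrite('pics/f.png',np.hstack([cv2.resize(a[80:280,160:360],(400,400)),cv2.resize(b[130:330,300:500],(400,400))]))
cv2.imwrite('pics/f2.png',a)
E
```

```text
scene free 156 bulb [ 0.5394 -0.2394  0.0601] stop [ 0.5382 -0.2352  0.1675] lean mm [-1.2  4.2] deg [-0.6  2.3]
scene busy 319 bulb [0.5313 0.2644 0.0594] stop [0.5327 0.2647 0.1674] lean mm [1.4 0.3] deg [0.8 0.2]
scene start 705 bulb [0.4787 0.0413 0.0509] stop [0.4789 0.0414 0.1599] lean mm [0.2 0.1] deg [0.1 0.1]
top free 409 bulb [ 0.5407 -0.2347  0.0596] stop [ 0.5378 -0.2302  0.1672] lean mm [-2.9  4.4] deg [-1.6  2.4]
top busy 361 bulb [0.533  0.269  0.0594] stop [0.5329 0.2684 0.1675] lean mm [-0.1 -0.6] deg [-0.  -0.3]
top start 630 bulb [0.4794 0.0451 0.0521] stop [0.4792 0.045  0.1599] lean mm [-0.2 -0.2] deg [-0.1 -0.1]
scene knob top 0.16664887621651517 0.16663660908401776
top knob top 0.16585672623662143 0.16585697624363704
```

View pics/f.png

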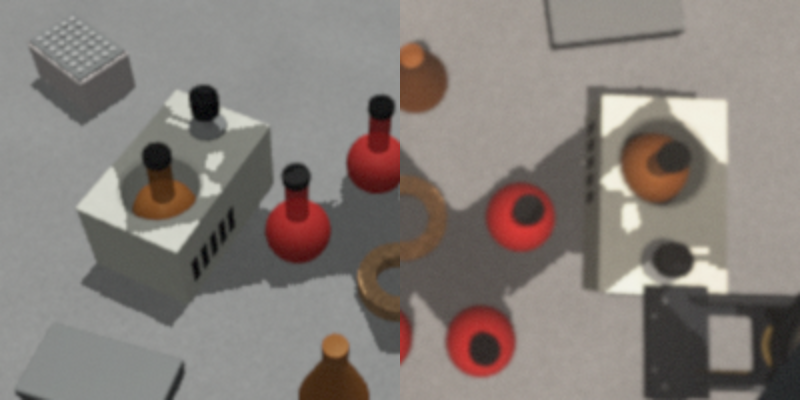

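View pics/f2.png

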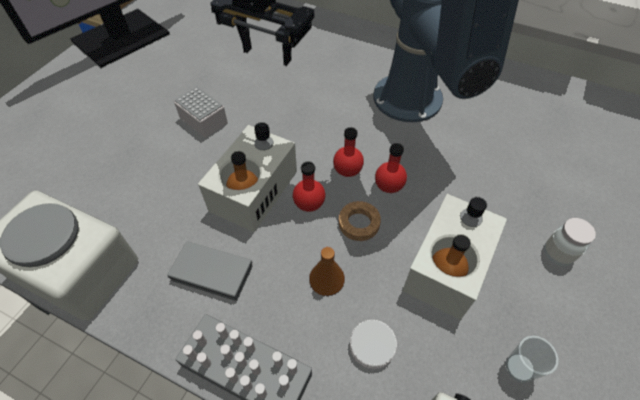

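The last views show the flask in the empty chiller's well (scene (240,170)), the knob back down, and everything else where it was. The gripper is clear of everything.

```bash
python3 -c "
from rig import robot
print(robot.hand_in(), robot.get_obs()['time'])"
```

```text
the job is handed in; nothing more can be done
the job is handed in; nothing more can be done
```

The job is handed in, at about 24 s of the 51 s allowed. The flask stands on the seat in the empty chiller's well. I pulled that chiller's knob to its stop, held it for about 0.5–0.6 s, and let it go.

**Checks that passed:**
- **Flask position:** the bulb is centred in the well to within about 1 mm and sits about 1 mm below the seat height given.
- **Knob at its stop:** the wrist force rose to 21 N at about 30 mm of lift.
- **Knob returned:** after release its top reads the same height as at the start.
- **Bystanders:** the busy chiller's flask measured unmoved to about 1 mm. The last picture shows the red flasks and the other things in place; I judged those by eye.

**Checks that disagreed:**
- **Flask lean:** the flask leans about 2.5–3°, mostly towards +y. I closed on the neck twice to straighten it, but that barely changed it. The lean was steady, so I left it.
- **Grip width:** the fingers read 32 mm on the neck, not the 28 mm given, and I did not find out why. The grip held without slipping.
- **Camera positions:** the top and scene cameras differed by about 4 mm in y. I lined the flask up with the well by comparing both within the same camera's readings.

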